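# Stand the plaster drying slab up in its tilting cradle

### The arm

A 6-joint arm with a two-finger parallel gripper is mounted at the origin on a cart in front of the work surface, level with it; the furniture and walls round the work are solid. World frame = base frame: x ahead of the robot, y to its left, z up, the work surface at z = 0. Lengths are in m, angles in rad, forces in N, time in s.
With the tool pointing down it reaches from about 0.25 to 0.85 m from the base axis. Payload 12.5 kg.
Tool frame: the origin (TCP) lies between the finger pads; the fingertips stand 19 mm ahead of it and the grasp point (between the pads) is the TCP (arm.nose_length is the distance from the TCP to the fingertips, in m); z points along the fingers, y is the line along which they close (so a half turn about z gives the same grasp; the last joint's range is limited). The gripper opens to 93 mm and grips with 3 to 60 N. Pads are 15 mm wide; open, the fingers measure 128 mm over their backs; the gripper's body (75 mm by 188 mm) begins 65 mm behind the grasp point.
Start: joints at [1.098, 0.351, 1.652, -0, 1.139, -0.085], TCP at [0.208, 0.509, 0.238] pointing down, gripper open.
Joint ranges: [-2.75, 2.75], [-0.79, 2.1], [0.01, 2.65], [-1.57, 4.71], [0.07, 3.14], [-2.87, 2.87]. Speed limits (rad/s): [2.22, 2.22, 2.79, 3.14, 3.14, 3.14].

### API

Orientations are given as a unit quaternion [w, x, y, z].
In Python, from cell import readout, cams, job, arm gives the robot as it stands. The module is installed in compiled form; this text tells all that it offers.
- The arm moves only by the tool arm_command, never from a script. Its argument "moves" is text: rows parted by semicolons, each of 7 numbers parted by spaces: the opening, from 0 (shut) to 1 (fully open), then the shift along the tool's x, y, z in units of 25 mm (1.0 is 25 mm), then the turn, a rotation vector about the tool's x, y, z in units of 6 degrees (1.0 is 6 degrees). In form: gripper dx dy dz wx wy wz; .... A call has 1 to 20 rows; each row is the pose to reach, as a shift and turn from the pose commanded when the call began, along the tool's axes at that moment; what a row does not reach only later rows make up. A row lasts 1/12 s, in which the tool goes at most 41.7 mm and 7.16 degrees, less where a joint would pass 70% of its speed; a pose out of reach is approached as far as the arm can. A call with a gripper value outside its range is refused whole. The fingers move at their own pace and stop on an object; "newtons" is the grip in N (left out, the last holds). Time passes only in rows, so rows that repeat a pose let the fingers close. It gives the time, the measured TCP pose, the force, the opening and the grip force at its end, in the units of the state.
- readout.read_state(): the state, without advancing time (a new reading comes with each control period).
- cams.get_image(name): name is "side" or "top"; returns a dict with "frame" (384x512x3 uint8, red, green, blue), "range_z" (384x512 float32, m along the optical axis (not along the pixel's ray), 0 where there is no reading), "fx", "fy", "cx", "cy" (pixels), "k1" (the pictures are not rectified: a ray, as slopes to the right and down, at radius r is drawn at 1 + k1 r^2 times it, then the intrinsics apply), "eye" and "orientation" of the camera in the world. Camera axes: x right, y up, looking along -z (the intrinsics and any distortion apply to the point x, -y, -z); pixel columns grow to the right and rows downward; lengths in m; the calibration is good to about 2 mm. A picture is of the moment at which its call begins.
- job.close_job(): hands the job in; it is judged then, once.
The state is a dict: "t": time; "q": joint angles; "joint_velocities": joint speeds; "effort": joint torques, N m; "ee_pos": TCP position; "eef_rot": TCP orientation; "force": force on the tool from outside, world axes, zero at the start; "ft_torque": the same for the moment, N m; "gripper_width": finger opening in m; "finger_force": force on a finger pad.
Only numpy, scipy, OpenCV 4.12 (cv2) and the standard library are available. Lean on these libraries where they do the work, as an engineer would, in place of code of your own. Each camera call takes 0.05 s, during which the arm holds its last target. There are 200 camera calls.

### The job

The plaster slab is to be stood on edge to dry. Push it gently along the level cradle bed (plaster edges chip if they are rammed) until its long edge is fully home and square under the lip of the toe, then push the cradle over by its rail so that it rests on its other foot with the slab standing in it. Only push: do not pick the slab up, do not fling the cradle over, and leave everything else on the bench where it is.

Things in the scene. Friction and masses are not known exactly. Their poses are not given: they have to be found in the camera images.
- stand: Wooden base of the tilting drying stand, fixed on the plywood board: two runners 240 mm long, 20 mm high, 216 mm apart over all. Origin on the board under the axle, midway between the runners. x: parallel to the axle, which is 56 mm up; +y: from the axle to the free end of the level bed; -y: the side where the push rail comes down.
- cradle (a joint): Angle of the L-shaped wooden cradle on its axle. 0: slatted bed level, toe upright. It grows as the rail is pushed over to the stand's -y side; 1.396 (80 deg): on its other foot, bed 10 deg off upright. Damped pivot: with the slab in, it drops back (or just stays) if let go below about 0.6 rad and sinks on slowly to 1.396 by itself beyond 0.7. It needs 2 to 6 N at the rail.
- push_rail (a point): Middle of the inner face (towards the slab) of the cradle's push rail, a wooden bar 180 mm long along the axle, 34 mm high, 18 mm thick. At cradle angle 0: 206 mm above the board, 28 mm to the -y side of the axle; at 1.396: 54 mm above the board, 153 mm to the -y side. y: normal out of this face (towards the slab at angle 0, upward at 1.396); x: along the axle.
- toe_foot (a point): Middle of the inner corner where the toe meets the bed's upper face; 86 mm above the board at angle 0. Turns with the cradle: y along the bed to its free end, z out of the bed, x along the axle. From here the bed is 133 mm long; it is 172 mm wide. The toe's lip overhangs the bed by 12 mm, underside 31 mm and top 41 mm above it, so the slab's edge fits under.
- slab: Plaster slab, 153 (x) by 206 (y) by 26 (z) mm, about 0.8 kg, slides at 3 to 8 N. Origin: centre of its underside. It lies on the bed with x or -x roughly along the bed and its long edges roughly along the axle, 25 to 45 mm short of the toe, up to 0.1 rad out of square. Home: origin 76.5 mm from the toe; its far edge then still overhangs the bed's free end by 20 mm.
- cup: Bystander: grey stoneware water cup, 75 mm across, 48 mm high. Origin at the centre of its underside.
- lump: Bystander: lump of clay, 79 by 98 by 62 mm. Origin at the centre of its underside.
- bamboo: Bystander: bamboo tool with a band of tape, 170 mm long (its x), 12 mm high, lying flat. Origin at the centre of its underside.
- paddle: Bystander: flat pale wooden paddle tool, 200 mm long (its x), 9 mm high, lying flat. Origin at the centre of its underside.
- round_tool: Bystander: round-ended pale wooden modelling tool, 140 mm long (its x), 10 mm high, lying in front of the stand. Origin at the centre of its underside.
- crumb: Bystander: dry crumb of clay, 36 by 45 by 25 mm, on the board under where the push rail comes down (the rail clears it by about 12 mm). Origin at the centre of its underside.
- board: Plywood board lying on the front of the bench, fixed, 590 mm wide and 400 mm deep; the stand and the things near it are on it. Its upper face is level, at z = 0.018 (18 mm above the bench); the origin lies 18 mm below that face.

How it is judged:
By the outcome, as a careful person would: the job done as asked, in the order asked, and still so for the second after the job is handed in, with the robot touching nothing.
It also fails if it takes over 51 s, if anything falls off the work surface, if the arm or the gripper's body presses on something with over 40 N, if the wrist force passes 120 N, or if a joint passes its speed limit or range.

## Working session

There is one attempt and no reset: what is moved stays moved. The work goes in short steps, Python scripts to look and compute and a tool call to move; the robot and the scene stay as the last step left them, time stands still between calls to the robot, and variables do not carry over. Pictures are saved under pics/ and viewed, at most 10 in all, crops included, and the job is handed in when it is done.

Besides the shell and the picture viewer there is one more tool, called in YAML: its name, and indented under it one key for each argument. arm_command: Moves the arm, as the interface text tells. Its arguments: {"type":"object","properties":{"moves":{"type":"string"},"newtons":{"type":"number"}},"required":["moves"]}

```bash
mkdir -p pics; cat > h.py <<'E'
import numpy as np, cv2
from scipy.spatial.transform import Rotation as R
from cell import readout, cams, job, arm
def rot(q): return R.from_quat([q[1],q[2],q[3],q[0]]).as_matrix()
def look(name,fn=None):
    d=cams.get_image(name)
    if fn: cv2.imwrite('pics/'+fn,d['frame'][...,::-1])
    return d
def rays(d,uv):
    uv=np.asarray(uv,float).reshape(-1,2)
    p=np.c_[(uv[:,0]-d['cx'])/d['fx'],(uv[:,1]-d['cy'])/d['fy']]
    s=p.copy()
    for _ in range(20): s=p/(1+d['k1']*(s**2).sum(1,keepdims=True))
    return np.c_[s[:,0],-s[:,1],-np.ones(len(s))]
def cloud(d):
    h,w=d['range_z'].shape
    u,v=np.meshgrid(np.arange(w),np.arange(h))
    r=rays(d,np.c_[u.ravel(),v.ravel()])*d['range_z'].reshape(-1,1)
    P=r@rot(d['orientation']).T+np.array(d['eye'])
    P[d['range_z'].ravel()<=0]=np.nan
    return P.reshape(h,w,3)
E
python3 - <<'E'
from h import *
for n in('side','top'):
    d=look(n,n+'1.png'); P=cloud(d); np.save(n+'P.npy',P); np.save(n+'F.npy',d['frame'])
    print(n,d['eye'],d['orientation'],d['fx'],d['k1'],np.nanmin(P.reshape(-1,3),0),np.nanmax(P.reshape(-1,3),0))
s=readout.read_state(); print({k:np.round(s[k],4) for k in s}); print(arm.nose_length)
E
```

```text
side [1.603611   0.2310182  0.95778283] [0.54842984 0.27512629 0.34971134 0.70797755] 468.0027614905856 -0.19052235305476214 [-1.64217277 -1.77944577 -0.82148672] [1.20034526 1.38055575 0.6321008 ]
top [0.41914887 0.00936458 1.10669915] [-0.70184676 -0.0577556   0.07047186  0.70647656] 405.1335819215414 -0.05396684425718888 [-0.13979072 -1.38830816 -0.81679313] [1.81799822 1.3426211  0.34887661]
{'t': np.float64(0.1), 'q': array([ 1.0984,  0.3512,  1.6523, -0.    ,  1.1391, -0.0846]), 'joint_velocities': array([-0.0018, -0.0024,  0.0001,  0.0014, -0.0002, -0.001 ]), 'effort': array([ 1.70000e-03, -4.98028e+01, -2.85702e+01,  7.01000e-02,
        2.39000e-02, -0.00000e+00]), 'ee_pos': array([0.2078, 0.5089, 0.2371]), 'eef_rot': array([-1.000e-04,  1.927e-01,  9.813e-01, -5.000e-04]), 'force': array([-0.2958, -0.6361, -0.5042]), 'ft_torque': array([-0.0369,  0.0145,  0.0194]), 'finger_force': np.float64(0.0), 'gripper_width': np.float64(0.093)}
0.019
```

View pics/side1.png

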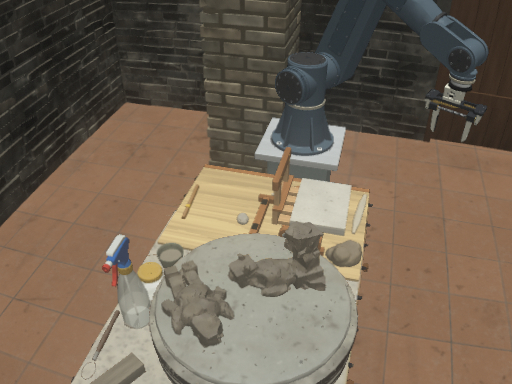

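View pics/top1.png

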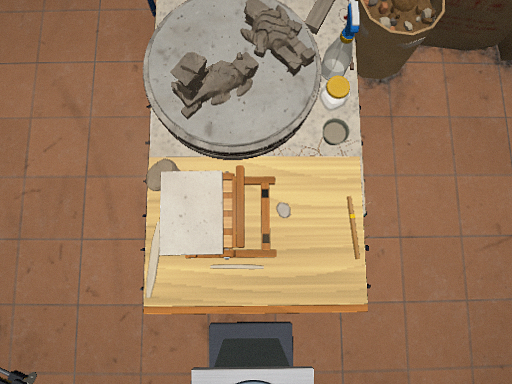

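Side view: the cradle with its rail is at about (282,175), the slab at (320,205), the lump at (343,253) and the crumb at (242,218). Top view: slab at (191,213), rail at (240,205), crumb at (284,210), lump at (160,175), paddle at (152,258), and the round tool at (237,267) in front of the stand. World +y is to the left, so the slab is pushed towards -y.

```bash
cat > meas.py <<'E'
from h import *
def rect(P,m,zlo,zhi,box):
    k=(P[...,2]>zlo)&(P[...,2]<zhi)&m&(P[...,0]>box[0])&(P[...,0]<box[1])&(P[...,1]>box[2])&(P[...,1]<box[3])
    m8=cv2.morphologyEx(k.astype(np.uint8),cv2.MORPH_OPEN,np.ones((3,3)))
    n,l,st,c=cv2.connectedComponentsWithStats(m8)
    i=1+np.argmax(st[1:,4]); q=P[l==i]
    r=cv2.minAreaRect(q[:,:2].astype(np.float32)*1000)
    return q,r
def scene(P,F):
    hsv=cv2.cvtColor(F,cv2.COLOR_RGB2HSV)
    white=(hsv[...,1]<60)
    box=(.2,.65,-.2,.3)
    for nm,m,zl,zh in(('slab',white,.105,.16),('rail',hsv[...,1]>60,.21,.27)):
        try:
            q,r=rect(P,m,zl,zh,box)
            print(nm,len(q),'c',np.round(r[0],1),'size',np.round(r[1],1),'ang',round(r[2],2),'z',np.round(np.percentile(q[:,2],[5,50,95]),4),'min',q.min(0).round(4),'max',q.max(0).round(4))
        except Exception as e: print(nm,e)
E
python3 - <<'E'
from meas import *
for n in('top','side'):
    P=np.load(n+'P.npy');F=np.load(n+'F.npy');print(n);scene(P,F)
P=np.load('topP.npy');F=np.load('topF.npy')
hsv=cv2.cvtColor(F,cv2.COLOR_RGB2HSV)
for u,v in((232,210),(228,190),(240,205),(237,267),(260,180),(265,193),(265,240),(260,254),(284,210),(160,172),(152,258),(353,230),(225,259),(200,300)): print(u,v,P[v,u].round(4),hsv[v,u])
# rail axis fit from top view
k=(P[...,2]>.225)&(P[...,2]<.27)&(P[...,0]>.2)&(P[...,0]<.6)&(abs(P[...,1])<.2)
q=P[k];print(len(q),np.polyfit(q[:,0],q[:,1],1),q.min(0),q.max(0))
# stand runners / crosspieces brown
br=(hsv[...,0]<14)&(hsv[...,1]>110)&(P[...,2]>.02)&(P[...,2]<.09)&(P[...,0]<.56)&(P[...,0]>.2)&(abs(P[...,1])<.3)
print('brown',br.sum(),np.round(P[br].min(0),3),P[br].max(0).round(3))
I=cv2.resize(F[150:315,140:375],None,fx=3.4,fy=3.4,interpolation=cv2.INTER_CUBIC);cv2.imwrite('pics/top1z.png',I[...,::-1][:600,:800])
E
```

```text
top
slab 5240 c [545.5 148.2] size [204.1 152.7] ang 0.23 z [0.1265 0.1294 0.1322] min [0.4436 0.0714 0.1171] max [0.6474 0.2247 0.1357]
rail 725 c [545.5  26.3] size [179.5  17.6] ang 0.01 z [0.2346 0.2394 0.2424] min [0.4557 0.0175 0.2118] max [0.6352 0.035  0.2448]
side
slab 2535 c [544.6 146.7] size [211.  152.6] ang 0.8 z [0.1235 0.1307 0.1336] min [0.4382 0.0697 0.1051] max [0.6495 0.2237 0.1374]
rail 367 c [546.9  26.1] size [ 18.3 179.8] ang 89.98 z [0.216  0.2401 0.2441] min [0.457  0.0169 0.2108] max [0.6367 0.0353 0.2465]
232 210 [0.5475 0.0474 0.14  ] [ 14 134 166]
228 190 [0.6031 0.059  0.1034] [ 16 116 224]
240 205 [0.5449 0.0262 0.241 ] [ 13 149 171]
237 267 [0.4118 0.0385 0.0258] [ 18  43 210]
260 180 [ 0.6427 -0.0239  0.0353] [ 14 178 158]
265 193 [ 0.605  -0.0365  0.0466] [ 8 23 45]
265 240 [ 0.4806 -0.035   0.0468] [17 77 83]
260 254 [ 0.445  -0.022   0.0332] [ 14 158 168]
284 210 [ 0.56   -0.0868  0.0396] [ 16  33 187]
160 172 [0.6573 0.2383 0.0733] [ 18  74 144]
152 258 [0.4363 0.2625 0.0252] [ 20  45 214]
353 230 [ 0.5064 -0.2725  0.0265] [ 16 139 185]
225 259 [0.4329 0.0706 0.0162] [ 18  95 156]
200 300 [0.3273 0.1354 0.0173] [ 19 113 189]
591 [0.00017662 0.0261621 ] [0.4571682  0.01746984 0.22565635] [0.59989863 0.03503352 0.24483986]
brown 92 [ 0.293 -0.269  0.02 ] [0.552 0.254 0.09 ]
```

View pics/top1z.png

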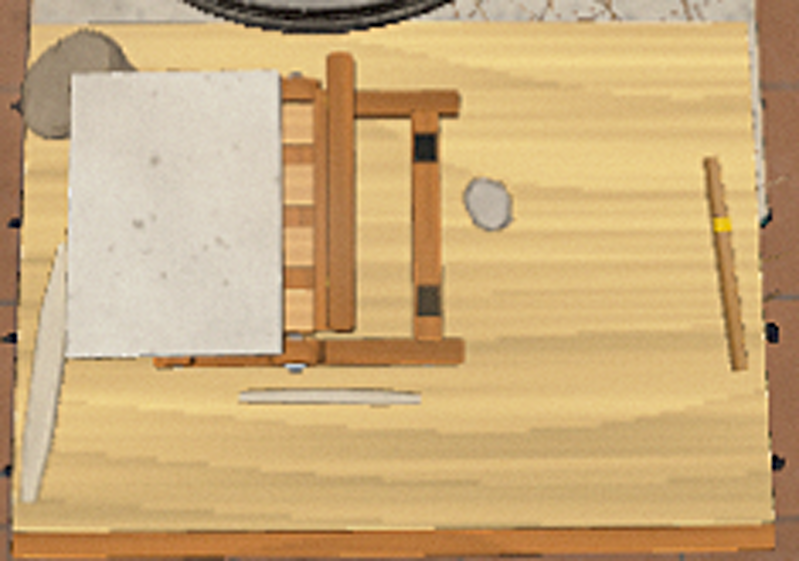

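Zoomed view: the slab is nearly square to the rail (its right edge is at 281 px along its length). The slat gap is visible, the lip is at about 316–327 px beside the rail, and the space at the slab's free edge is clear apart from the low lump at top left. I'll bring the tool to the free side now, fingers in line with the slab edge.

arm_command:
  moves: "1 -1 -0.2 0 0 0 0.7; 1 -2.3 -0.5 0 0 0 1.6; 1 -3.6 -0.75 0 0 0 2.5; 1 -4.8 -1 0 0 0 3.4; 1 -6 -1.27 0 0 0 4.2; 1 -7.2 -1.5 0 0 0 5.1; 1 -8.4 -1.8 0 0 0 6; 1 -9.6 -2 0 0 0 6.8; 1 -10.8 -2.3 0 0 0 7.6; 1 -12 -2.5 0 0 0 8.5; 1 -13.2 -2.8 0 0 0 9.4; 1 -14.4 -3 0 0 0 10.2; 1 -15.3 -3.2 0 0 0 10.9; 1 -15.97 -3.37 0 0 0 11.3; 1 -15.97 -3.37 0 0 0 11.3; 1 -15.97 -3.37 0 0 0 11.3"

```text
t: 1.43
ee_pos: [0.5456, 0.2799, 0.2372]
eef_rot: [-0.0, 0.707, 0.707, -0.0]
force: [-0.4, 0.4, 0.6]
gripper_width: 0.0927
finger_force: 0.0
```

```bash
python3 - <<'E'
from h import *
s=readout.read_state();print(s['t'],s['ee_pos'].round(4),s['eef_rot'].round(4),s['force'].round(2))
for n in('top','side'):
    P=np.load(n+'P.npy')
    x,y,z=P[...,0],P[...,1],P[...,2]
    k=(z>.135)&(z<.155)&(x>.46)&(x<.63)&(y>.03)&(y<.07)
    if k.sum(): print(n,'lip',k.sum(),np.percentile(y[k],[2,50,90,98]),np.median(z[k]))
    k=(x>.4)&(x<.72)&(y>.1)&(y<.35)
    print('max z',np.nanmax(z[k]), np.nanmax(z[k&(x>.655)]))
    # slab edges: per-x min/max y
    F=np.load(n+'F.npy');sat=cv2.cvtColor(F,cv2.COLOR_RGB2HSV)[...,1]
    m=(z>.12)&(z<.14)&(sat<60)&(y>.05)&(y<.25)
    xs=np.arange(.455,.64,.006);e=[(a,y[m&(abs(x-a)<.003)].min(),y[m&(abs(x-a)<.003)].max()) for a in xs if (m&(abs(x-a)<.003)).sum()>5]
    e=np.array(e);print(n,'edges slope',np.polyfit(e[:,0]-.5455,e[:,1],1),np.polyfit(e[:,0]-.5455,e[:,2],1))
E
```

```text
1.4333 [0.5456 0.2799 0.2372] [-3.000e-04  7.071e-01  7.071e-01 -4.000e-04] [-0.4   0.41  0.57]
top lip 266 [0.03994809 0.04249755 0.04731274 0.04740252] 0.14410715630124749
max z 0.13548623525206793 0.11215390963159999
top edges slope [0.00655923 0.07204529] [0.00525916 0.22280423]
side lip 225 [0.03037983 0.03886241 0.04546532 0.04617994] 0.14606717963241755
max z 0.1366949026386497 0.08309629738087077
side edges slope [0.00517077 0.07216516] [0.02408612 0.22150189]
```

The lip edge is at y≈0.047, so the toe is at y≈0.035, which agrees with the rail face. The slab has about 37 mm to go, and its outer edge should finish at y≈0.188. Descending and approaching.

arm_command:
  moves: "1 0 0 0.8 0 0 0; 1 0 0 1.8 0 0 0; 1 0 0 2.8 0 0 0; 1 0 0 3.7 0 0 0; 1 0 0 4.2 0 0 0; 1 0 0 4.36 0 0 0; 1 -0.4 0 4.36 0 0 0; 1 -0.8 0 4.36 0 0 0; 1 -1.2 0 4.36 0 0 0; 1 -1.4 0 4.36 0 0 0; 1 -1.5 0 4.36 0 0 0; 1 -1.6 0 4.36 0 0 0; 1 -1.6 0 4.36 0 0 0"

```text
t: 2.52
ee_pos: [0.5459, 0.2398, 0.129]
eef_rot: [0.0, 0.707, 0.707, 0.0]
force: [0.1, -0.3, 0.0]
gripper_width: 0.0929
finger_force: 0.0
```

arm_command:
  moves: "1 -0.05 0 0 0 0 0; 1 -0.1 0 0 0 0 0; 1 -0.15 0 0 0 0 0; 1 -0.2 0 0 0 0 0; 1 -0.25 0 0 0 0 0; 1 -0.3 0 0 0 0 0; 1 -0.35 0 0 0 0 0; 1 -0.4 0 0 0 0 0; 1 -0.45 0 0 0 0 0; 1 -0.5 0 0 0 0 0"

```text
t: 3.35
ee_pos: [0.5456, 0.2278, 0.1286]
eef_rot: [-0.0, 0.707, 0.707, 0.0]
force: [0.4, 4.4, -2.0]
gripper_width: 0.0932
finger_force: 2.0
```

arm_command:
  moves: "1 -0.05 0 0 0 0 0; 1 -0.1 0 0 0 0 0; 1 -0.15 0 0 0 0 0; 1 -0.2 0 0 0 0 0; 1 -0.25 0 0 0 0 0; 1 -0.3 0 0 0 0 0; 1 -0.35 0 0 0 0 0; 1 -0.4 0 0 0 0 0; 1 -0.45 0 0 0 0 0; 1 -0.5 0 0 0 0 0; 1 -0.55 0 0 0 0 0; 1 -0.6 0 0 0 0 0; 1 -0.65 0 0 0 0 0; 1 -0.7 0 0 0 0 0; 1 -0.75 0 0 0 0 0; 1 -0.8 0 0 0 0 0; 1 -0.85 0 0 0 0 0; 1 -0.9 0 0 0 0 0; 1 -0.95 0 0 0 0 0; 1 -1 0 0 0 0 0"

```text
t: 5.02
ee_pos: [0.5456, 0.2025, 0.1286]
eef_rot: [-0.0, 0.707, 0.707, -0.0]
force: [0.2, 3.9, -2.6]
gripper_width: 0.093
finger_force: 1.7
```

```bash
cat > chk.py <<'E'
from meas import *
def edges(fn):
    d=look('top',fn);P=cloud(d);x,y,z=np.moveaxis(P,2,0);F=d['frame']
    sat=cv2.cvtColor(F,cv2.COLOR_RGB2HSV)[...,1]
    m=(z>.12)&(z<.138)&(sat<60)&(y>.03)&(y<.25)
    e=[]
    for a in np.arange(.455,.64,.006):
        k=m&(abs(x-a)<.003)
        if k.sum()>5: e.append((a,y[k].min(),y[k].max()))
    e=np.array(e);f=abs(e[:,0]-.5455)>.07
    print('inner',np.polyfit(e[:,0]-.5455,e[:,1],1).round(4),'outer',np.polyfit(e[f,0]-.5455,e[f,2],1).round(4),'xlim',x[m].min().round(4),x[m].max().round(4))
    scene(P,F)
    s=readout.read_state();print(s['t'],s['ee_pos'].round(4),s['force'].round(2),s['ft_torque'].round(3))
E
python3 -c "
from chk import *
edges('top2.png')"
```

```text
inner [0.0084 0.0493] outer [0.1408 0.1663] xlim 0.4431 1.1276
slab 4112 c [545.2 110.8] size [204.3 135.8] ang 0.06 z [0.1265 0.1294 0.1324] min [0.4431 0.0428 0.1241] max [0.6473 0.1788 0.1353]
rail 721 c [545.2  26.3] size [ 17.6 178.7] ang 90.0 z [0.2345 0.2394 0.2423] min [0.4558 0.0175 0.2106] max [0.6345 0.0351 0.2445]
5.0667 [0.5456 0.2023 0.1286] [-0.28  3.03 -1.23] [0.343 0.155 0.004]
```

arm_command:
  moves: "1 -0.02 0 0 0 0 0; 1 -0.04 0 0 0 0 0; 1 -0.06 0 0 0 0 0; 1 -0.08 0 0 0 0 0; 1 -0.1 0 0 0 0 0; 1 -0.12 0 0 0 0 0; 1 -0.14 0 0 0 0 0; 1 -0.16 0 0 0 0 0; 1 -0.18 0 0 0 0 0; 1 -0.2 0 0 0 0 0; 1 -0.22 0 0 0 0 0; 1 -0.24 0 0 0 0 0"

```text
t: 6.07
ee_pos: [0.5457, 0.1979, 0.129]
eef_rot: [-0.001, 0.707, 0.707, 0.001]
force: [-1.4, 15.0, 1.1]
gripper_width: 0.0928
finger_force: 7.3
```

arm_command:
  moves: "1 -0.01 0 0 0 0 0; 1 -0.02 0 0 0 0 0; 1 -0.03 0 0 0 0 0; 1 -0.04 0 0 0 0 0; 1 -0.05 0 0 0 0 0"

```text
t: 6.48
ee_pos: [0.5456, 0.1976, 0.1294]
eef_rot: [-0.001, 0.707, 0.707, 0.002]
force: [-3.3, 19.6, 3.2]
gripper_width: 0.0929
finger_force: 9.8
```

The force has risen to about 20 N with no further travel, so the slab is against the toe. I'll back off and check.

arm_command:
  moves: "1 0.05 0 0 0 0 0; 1 0.2 0 0 0 0 0; 1 0.6 0 0 0 0 0; 1 1.2 0 0 0 0 0; 1 2 0 0 0 0 0; 1 2.6 0 0 0 0 0; 1 2.6 0 0 0 0 0"

```text
t: 7.07
ee_pos: [0.5455, 0.2634, 0.1286]
eef_rot: [0.0, 0.706, 0.708, 0.0]
force: [0.1, 0.6, -0.1]
gripper_width: 0.093
finger_force: 0.0
```

```bash
python3 - <<'E'
from chk import *
edges('top3.png')
d=look('side','side3.png');P=cloud(d);scene(P,d['frame'])
t=cv2.imread('pics/top3.png')[155:275,140:290];s=d['frame'][130:250,230:380,::-1]
cv2.imwrite('pics/c3.png',cv2.resize(np.vstack([t,s]),None,fx=2.5,fy=2.5,interpolation=cv2.INTER_CUBIC))
x,y,z=np.moveaxis(P,2,0)
for a in(.445,.449,.453,.64,.645):
    for Q in(P,):
        k=(abs(x-a)<.003)&(z>.12)&(z<.138)&(y>0.02)&(y<.25); print(a,k.sum(),y[k].min() if k.any() else 0,y[k].max() if k.any() else 0)
E
```

```text
inner [0.0153 0.0491] outer [-0.0038  0.1862] xlim 0.4431 1.1268
slab 4829 c [545.3 113.2] size [204.8 149.7] ang 0.17 z [0.1265 0.1294 0.1322] min [0.4431 0.038  0.1224] max [0.6478 0.1879 0.1358]
rail 726 c [545.2  26.3] size [ 17.5 178.8] ang 89.96 z [0.2346 0.2395 0.2424] min [0.4558 0.0175 0.2132] max [0.6346 0.0351 0.2473]
7.1167 [0.5455 0.262  0.1285] [-0.52 -0.41  0.57] [-0.099  0.052  0.03 ]
slab 2413 c [544.5 112. ] size [152.  209.2] ang 89.59 z [0.1218 0.1308 0.1338] min [0.4398 0.0353 0.1054] max [0.6493 0.1878 0.1377]
rail 364 c [545.7  25.8] size [ 18.6 183.3] ang 89.89 z [0.2149 0.24   0.2436] min [0.4541 0.0165 0.21  ] max [0.6373 0.0352 0.246 ]
0.445 49 0.04554665982209791 0.18772988095809365
0.449 54 0.04377543228244621 0.18772988095809365
0.453 42 0.04723882047259784 0.1854590197585359
0.64 105 0.03452443403664318 0.18689772155340173
0.645 139 0.03452443403664318 0.18681673109180844
```

View pics/c3.png

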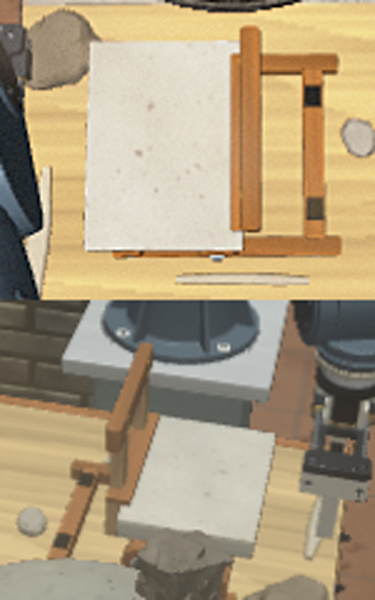

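The slab's outer edge is at about 0.187–0.188 (expected 0.188), with its inner edge under the lip in both views (top crop: slab right edge at x≈240 px, under the rail; cradle level). Before tilting I'll check the squareness with line fits, while the tool moves to the rail.

arm_command:
  moves: "1 0 0 -0.8 0 0 0; 1 0 0 -1.8 0 0 0; 1 0 0 -2.8 0 0 0; 1 0 0 -3.8 0 0 0; 1 -0.6 0 -4.4 0 0 0; 1 -1.5 0 -4.6 0 0 0; 1 -2.5 0 -4.6 0 0 0; 1 -3.5 0 -4.6 0 0 0; 1 -4.5 0 -4.6 0 0 0; 1 -5.5 0 -4.6 0 0 0; 1 -6.4 0 -4.6 0 0 0; 1 -7.2 0 -4.6 0 0 0; 1 -7.7 0 -4.6 0 0 0; 1 -8 0 -4.6 0 0 0; 1 -8.1 0 -4.6 0 0 0; 1 -8.1 0 -4.6 0 0 0"

```text
t: 8.5
ee_pos: [0.5456, 0.0578, 0.2436]
eef_rot: [-0.0, 0.707, 0.707, 0.0]
force: [-0.5, -0.1, 0.1]
gripper_width: 0.0931
finger_force: 0.0
```

```bash
python3 - <<'E'
from h import *
s=readout.read_state();print(s['t'],s['ee_pos'].round(4),s['force'].round(2))
d=look('side')  # calibration + new view
dt=look('top')
F=cv2.imread('pics/top3.png')[...,::-1]
g=cv2.GaussianBlur(F.astype(np.float32),(3,3),0)
def line(chan,u0,u1,v0,v1,z):
    pts=[]
    for v in range(v0,v1):
        gr=abs(np.diff(chan[v,u0:u1]));i=int(np.argmax(gr));
        w=gr[max(i-2,0):i+3]; c=np.arange(max(i-2,0),max(i-2,0)+len(w))
        pts.append((u0+.5+(w*c).sum()/w.sum(),v))
    r=rays(dt,pts)@rot(dt['orientation']).T;E=np.array(dt['eye'])
    p=E+r*((z-E[2])/r[:,2])[:,None]
    a=np.polyfit(p[:,0]-.5455,p[:,1],1);res=p[:,1]-np.polyval(a,p[:,0]-.5455)
    k=abs(res)<.001;a=np.polyfit(p[k,0]-.5455,p[k,1],1);return a.round(4),k.sum(),len(k)
b=g[...,2]
print('slab outer',line(b,170,186,177,250,.130))
print('rail outer -y face',line(b,240,250,175,240,.241))
print('lip edge',line(b,228,236,177,246,.145))
E
```

```text
8.5 [0.5456 0.0578 0.2436] [-0.48 -0.08  0.09]
slab outer (array([-0.0012,  0.1878]), np.int64(72), 73)
rail outer -y face (array([0.0012, 0.0171]), np.int64(55), 65)
lip edge (array([0.0001, 0.0478]), np.int64(69), 69)
```

Square to about 0.001 rad and home. Now I'll push the rail over slowly along its arc.

arm_command:
  moves: "1 -0.15 0 0 0 0 0; 1 -0.3 0 0 0 0 0; 1 -0.4 0 0 0 0 0; 1 -0.5 0 0 0 0 0; 1 -0.6 0 0.02 0 0 0; 1 -0.72 0 0.05 0 0 0; 1 -0.85 0 0.08 0 0 0; 1 -0.98 0 0.11 0 0 0; 1 -1.12 0 0.14 0 0 0; 1 -1.23 0 0.18 0 0 0; 1 -1.35 0 0.22 0 0 0; 1 -1.46 0 0.26 0 0 0; 1 -1.58 0 0.3 0 0 0; 1 -1.69 0 0.34 0 0 0"

```text
t: 9.77
ee_pos: [0.5456, 0.0154, 0.235]
eef_rot: [0.0, 0.707, 0.707, 0.0]
force: [0.8, 4.3, -0.0]
gripper_width: 0.0928
finger_force: 1.7
```

```bash
python3 - <<'E'
from chk import *
d=look('side','side4.png');P=cloud(d);x,y,z=np.moveaxis(P,2,0)
cv2.imwrite('pics/c4.png',cv2.resize(d['frame'][110:260,220:400,::-1],None,fx=3,fy=3,interpolation=cv2.INTER_CUBIC))
s=readout.read_state();print(s['t'],s['ee_pos'].round(4),s['force'].round(2))
E
```

```text
9.8167 [0.5456 0.015  0.2348] [1.42 2.64 0.46]
```

View pics/c4.png

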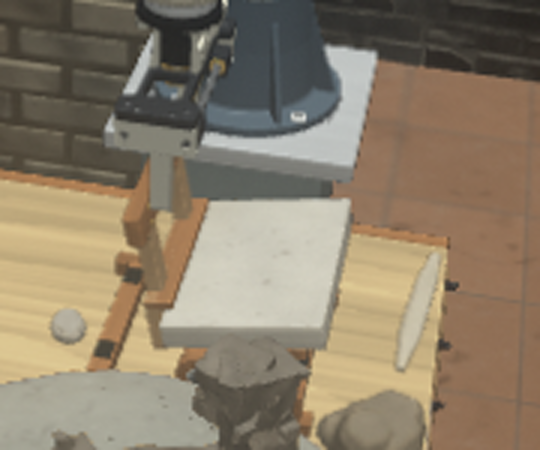

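The cradle has tilted about 0.2 rad: the fingers are on the rail at (165,190), and the slab is still under the lip at (190,260). I'll continue to about 0.6 rad.

arm_command:
  moves: "1 -0.11 0 0.05 0 0 0; 1 -0.22 0 0.1 0 0 0; 1 -0.33 0 0.15 0 0 0; 1 -0.44 0 0.2 0 0 0; 1 -0.556 0 0.256 0 0 0; 1 -0.66 0 0.31 0 0 0; 1 -0.77 0 0.37 0 0 0; 1 -0.87 0 0.43 0 0 0; 1 -0.98 0 0.5 0 0 0; 1 -1.08 0 0.564 0 0 0; 1 -1.18 0 0.63 0 0 0; 1 -1.28 0 0.7 0 0 0; 1 -1.38 0 0.78 0 0 0; 1 -1.48 0 0.85 0 0 0; 1 -1.572 0 0.928 0 0 0; 1 -1.66 0 1.01 0 0 0; 1 -1.75 0 1.09 0 0 0; 1 -1.84 0 1.17 0 0 0; 1 -1.93 0 1.25 0 0 0; 1 -2.024 0 1.336 0 0 0"

```text
t: 11.48
ee_pos: [0.5456, -0.0352, 0.2015]
eef_rot: [-0.0, 0.707, 0.707, -0.0]
force: [0.3, 1.0, 0.9]
gripper_width: 0.093
finger_force: 0.6
```

arm_command:
  moves: "1 -0.08 0 0.09 0 0 0; 1 -0.165 0 0.18 0 0 0; 1 -0.25 0 0.27 0 0 0; 1 -0.33 0 0.36 0 0 0; 1 -0.408 0 0.452 0 0 0; 1 -0.48 0 0.55 0 0 0; 1 -0.555 0 0.65 0 0 0; 1 -0.63 0 0.75 0 0 0; 1 -0.7 0 0.845 0 0 0; 1 -0.772 0 0.944 0 0 0; 1 -0.835 0 1.05 0 0 0; 1 -0.9 0 1.15 0 0 0; 1 -0.96 0 1.26 0 0 0; 1 -1.02 0 1.36 0 0 0; 1 -1.084 0 1.468 0 0 0"

```text
t: 12.73
ee_pos: [0.5456, -0.0621, 0.1648]
eef_rot: [0.0, 0.707, 0.707, -0.0]
force: [0.3, -0.5, 0.1]
gripper_width: 0.0931
finger_force: 0.0
```

```bash
python3 - <<'E'
from chk import *
d=look('side','side5.png')
cv2.imwrite('pics/c5.png',cv2.resize(d['frame'][110:260,220:400,::-1],None,fx=3,fy=3,interpolation=cv2.INTER_CUBIC))
s=readout.read_state();print(s['t'],s['ee_pos'].round(4),s['force'].round(2))
E
```

```text
12.7833 [ 0.5453 -0.0623  0.1643] [ 0.32  0.16 -0.72]
```

View pics/c5.png

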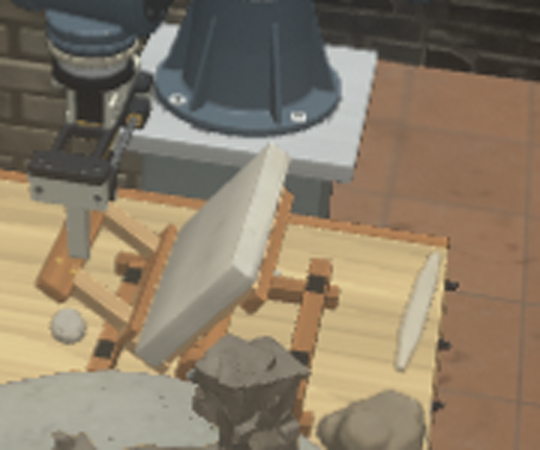

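The cradle is now past 0.9 rad with zero contact force, so it is sinking on its own with the slab seated (lower edge at (150,360), under the lip). I'll retreat straight up and let it settle.

arm_command:
  moves: "1 0 0 -0.2 0 0 0; 1 0 0 -0.8 0 0 0; 1 -0.3 0 -1.6 0 0 0; 1 -0.6 0 -2.5 0 0 0; 1 -1 0 -3.4 0 0 0; 1 -1.5 0 -4.3 0 0 0; 1 -2 0 -5.2 0 0 0; 1 -2.5 0 -6 0 0 0; 1 -3 0 -6.5 0 0 0; 1 -3.5 0 -6.8 0 0 0; 1 -4 0 -6.8 0 0 0; 1 -4.5 0 -6.8 0 0 0; 1 -5 0 -6.8 0 0 0; 1 -5.5 0 -6.8 0 0 0; 1 -6 0 -6.8 0 0 0; 1 -6 0 -6.8 0 0 0; 1 -6 0 -6.8 0 0 0; 1 -6 0 -6.8 0 0 0; 1 -6 0 -6.8 0 0 0; 1 -6 0 -6.8 0 0 0"

```text
t: 14.45
ee_pos: [0.5456, -0.2115, 0.3351]
eef_rot: [-0.0, 0.707, 0.707, 0.0]
force: [0.5, 0.2, 0.6]
gripper_width: 0.0932
finger_force: 0.0
```

arm_command:
  moves: "1 0 0 0 0 0 0; 1 0 0 0 0 0 0; 1 0 0 0 0 0 0; 1 0 0 0 0 0 0; 1 0 0 0 0 0 0; 1 0 0 0 0 0 0; 1 0 0 0 0 0 0; 1 0 0 0 0 0 0; 1 0 0 0 0 0 0; 1 0 0 0 0 0 0; 1 0 0 0 0 0 0; 1 0 0 0 0 0 0; 1 0 0 0 0 0 0; 1 0 0 0 0 0 0; 1 0 0 0 0 0 0; 1 0 0 0 0 0 0; 1 0 0 0 0 0 0; 1 0 0 0 0 0 0; 1 0 0 0 0 0 0; 1 0 0 0 0 0 0"

```text
t: 16.12
ee_pos: [0.5455, -0.212, 0.3351]
eef_rot: [0.0, 0.707, 0.707, -0.0]
force: [-0.1, 0.4, -0.1]
gripper_width: 0.0932
finger_force: 0.0
```

```bash
python3 - <<'E'
from chk import *
d=look('side','side6.png');t=look('top','top6.png')
a=cv2.resize(d['frame'][100:260,180:400,::-1],None,fx=2.5,fy=2.5);b=cv2.resize(t['frame'][150:320,140:375,::-1],(550,398))
cv2.imwrite('pics/c6.png',np.vstack([a,b])[:600])
s=readout.read_state();print(s['t'],s['ee_pos'].round(4),s['force'].round(2))
for n,D in(('side',d),('top',t)):
    P=cloud(D);x,y,z=np.moveaxis(P,2,0);sat=cv2.cvtColor(D['frame'],cv2.COLOR_RGB2HSV)
    k=(x>.44)&(x<.65)&(y>-.02)&(y<.12)&(z>.08)&(z<.3)&(sat[...,1]<60)
    print(n,'slab',k.sum(),P[k].min(0).round(4),P[k].max(0).round(4))
    if n=='side':
        for v,u in((225,242),): print(P[v,u])
    k=(x>.45)&(x<.64)&(y>-.2)&(y<-.07)&(z>.045)&(z<.15)&(sat[...,1]>90)
    print(n,'rail',k.sum(), P[k].min(0).round(4) if k.any() else '',P[k].max(0).round(4) if k.any() else '',np.median(P[k],0))
E
```

```text
16.2167 [ 0.5455 -0.212   0.3351] [ 0.05 -0.81  1.19]
side slab 740 [0.4401 0.01   0.0801] [0.6497 0.0546 0.2107]
[ 0.58205703 -0.08218574  0.02175706]
side rail 506 [ 0.4532 -0.1094  0.0546] [ 0.6367 -0.0703  0.0797] [ 0.55835521 -0.08902293  0.07315453]
top slab 1761 [0.4426 0.0085 0.0809] [0.6463 0.064  0.2096]
top rail 944 [ 0.4561 -0.1088  0.0548] [ 0.6364 -0.07    0.0785] [ 0.54319646 -0.08981785  0.07154755]
```

View pics/c6.png

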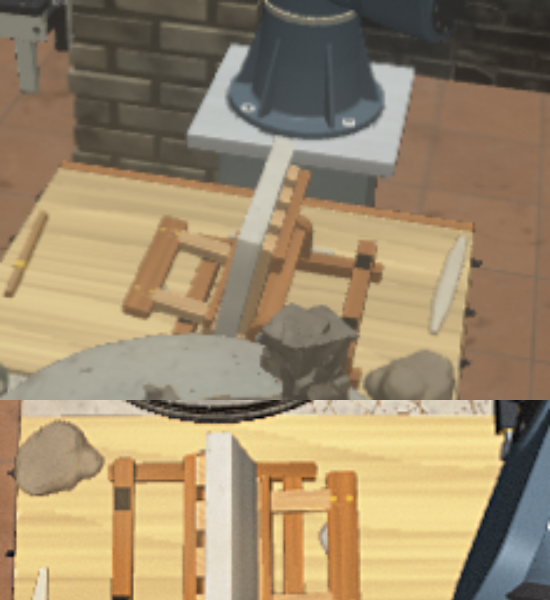

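The cradle is on its other foot: the rail is at z≈0.072, y≈-0.090, matching the expected 0.072 and -0.090. The slab stands in it with its top at about 0.208, and the bystanders visible in the crops look unmoved. Handing in.

```bash
python3 -c "
from cell import job
print(job.close_job())"
```

```text
the job is handed in; nothing more can be done
None
```

The slab was pushed home and square under the toe's lip, and the cradle now rests on its other foot with the slab standing in it; the job was handed in at about 16 s, though the hand-in gave no verdict.

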